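Set the heat dial of the hot-wire transformer and switch it on

ROBOT

A 7-joint arm with a two-finger parallel gripper is mounted at the origin on the work surface. World frame = base frame: x ahead of the robot, y to its left, z up, the work surface at z = 0. Lengths are in mm, angles in rad, forces in N, time in s.
With the tool pointing down it reaches from about 400 to 900 mm from the base axis. Payload 5.6 kg.
Tool frame: the origin (TCP) lies midway between the tips of the shut fingers; the grasp point (between the pads) lies 19 mm behind it; z points along the fingers, y is the line along which they close (so a half turn about z gives the same grasp; the last joint's range is limited). The gripper opens to 92 mm and grips with 3 to 60 N. Pads are 20 mm wide; open, the fingers measure 128 mm over their backs; the gripper's body (75 mm by 189 mm) begins 69 mm behind the grasp point.
Start: joints at [1.075, 0.468, -0.012, 1.603, 0.006, 1.071, -0.056], TCP at [284.327, -584.523, 214.592] pointing down, gripper open.
Joint ranges: [-2.53, 2.53], [-0.31, 2.02], [-1.57, 1.55], [0.28, 2.44], [-1.29, 4.43], [0.15, 1.84], [-2.92, 2.92]. Speed limits (rad/s): [2.57, 2.57, 3.14, 3.14, 3.14, 3.14, 3.14].

INTERFACE

Orientations are given as a rotation vector (axis times angle).
In Python, from station import env gives the robot as it stands.
- The arm moves only by the tool apply_moves, never from a script. Its argument "moves" is a list of rows, each an object with "linear": the shift along the tool's x, y, z in m, a list of three; "rot": the turn, a rotation vector about the tool's x, y, z in rad, a list of three; "jaw": the opening, from 0 (shut) to 1 (fully open). In form: [{"linear": [x, y, z], "rot": [ax, ay, az], "jaw": jaw}, ...]. A call has 1 to 12 rows; each row shifts and turns the commanded pose from where the row before left it, along the tool's axes as they then stand; what a row does not reach is not made up. A row lasts 1/12 s, in which the tool goes at most 41.7 mm and 7.16 degrees, less where a joint would pass 70% of its speed; a pose out of reach is approached as far as the arm can. A call with a gripper value outside its range is refused whole. The fingers move at their own pace and stop on an object; "newtons" is the grip in N (left out, the last holds). Time passes only in rows, so rows that do not move let the fingers close. It gives the time, the measured TCP pose, the force, the opening and the grip force at its end, in the units of the state.
- env.get_state(): the state, without advancing time (a new reading comes with each control period).
- env.get_image(name): name is "scene" or "top"; returns a dict with "image" (480x640x3 uint8, red, green, blue), "z_map" (480x640 float32, mm along the optical axis (not along the pixel's ray), 0 where there is no reading), "K" (3x3 intrinsics, pixels), "rvec" (rotation vector, rad) and "tvec" (3), from world to camera coordinates, as OpenCV has them. Camera axes: x right, y down, z forward; pixel columns grow to the right and rows downward; lengths in mm; the calibration is good to about 2 mm. A picture is of the moment at which its call begins.
- env.hand_in(): hands the job in; it is judged then, once.
The state is a dict: "time_s": time; "joint_positions": joint angles; "qd": joint speeds; "tau": joint torques, N m; "eef_pos": TCP position; "tool_rot": TCP orientation; "force": force on the tool from outside, world axes, zero at the start; "wrist_torque": the same for the moment, N m; "opening": opening from 0.0 (shut) to 1.0 (fully open); "grip_force": force on a finger pad.
Only numpy, scipy, OpenCV 4.12 (cv2) and the standard library are available. Lean on these libraries where they do the work, as an engineer would, in place of code of your own. Each camera call takes 0.05 s, during which the arm holds its last target. There are 200 camera calls.

TASK

Get the hot-wire cutter's transformer ready: with a fingertip against its bar grip, push the big dial round until its white index mark lines up with the 60 percent line (the seventh long line, counting clockwise from zero), and only then switch the transformer on by pressing the raised end of the rocker fully down. Push gently, do not pinch the knob, leave the dial on its line, and do not disturb the little pallet, the cup or the pliers.

Things in the scene. Friction and masses are not known exactly. Their poses are not given: they have to be found in the camera images.
- variac: Bench transformer, heavy grey case that stays put: 210 mm deep (x), 160 wide (y), flat top 130 mm above the table. Origin: centre of its underside; -x is the operator's front face, y left, z up. On top: dial axis at x=+30 mm, y=0; near the front edge at x=-73 mm: rocker switch (centre y=-30), pilot lamp (y=28) and fuse cap (y=56), both 9 mm high.
- dial (a joint): Dial turn in rad: 0 at the 0 percent stop, growing clockwise from above to 5.236 at 100 percent; 60 percent = 3.142. Starts between 15 and 45 percent; stays where left (friction 0.10 N m). Black knob: flat 92 mm skirt, and across the axis a bar grip with flat flanks, 14 mm thick, reaching 37 mm from the axis on the pointer side, 35 mm on the other; round hub of 32 mm in its middle.
- dial_index (a point): Outer end of the white index line, at the skirt's edge 46 mm from the axis, 137 mm above the table (skirt's top); turns with the dial. The line runs along the top of the bar's pointer half, down its end and over the skirt. The bar stands on the skirt, 137 to 161 mm above the table.
- dial_centre (a point): The dial's vertical axis at the height of the top panel, 130 mm above the table. Around it a fixed bright plate of 132 mm diameter carries the scale: 11 long dark lines (13 mm; 0 to 100 percent, 30 deg apart) and short ones halfway. The 60 deg gap without lines faces the operator (-x).
- line_60 (a point): Inner end of the 60 percent line, 48.5 mm from the dial's axis. Seen from above, zero lies 150 deg counter-clockwise of the case's +x, the 50 percent line points along +x, the 60 percent line lies 30 deg clockwise of +x and the 100 percent line 150 deg clockwise.
- rocker (a joint): Tilt of the black rocker switch in rad: 0 off, 0.30 fully on. Paddle 44 mm long (along the case's y), 24 mm wide, shallow V top, hinged at its middle 136 mm above the table. Off: its right (-y) half is raised, the end 143 mm above the table. On: that half lies level at 136 mm, the other is raised. Stays where left; takes about 3 N at the end.
- rocker_on (a point): The place to press straight down: top of the rocker's right (-y) half, 17 mm from the hinge line (the end is at 22 mm). It sinks 5 mm as the switch goes on. A finger reaching over the hinge line would block it. Bezel around: 54 x 32 mm, its top 133 mm above the table.
- pallet: Model pallet of light wood strips, 120 x 80 x 17 mm, loose; origin at the centre of its underside. Not to be disturbed.
- cup: White ceramic cup, 72 mm across the rim, 85 mm tall, loose; origin at the centre of its underside. Not to be disturbed.
- pliers: Long-nose pliers with green handles lying flat, 168 mm long (their x, jaws to +x), 70 mm wide, 16 mm high, loose; origin under the pivot. Not to be disturbed.

How it is judged:
By the outcome, as a careful person would: the job done as asked, in the order asked, and still so for the second after the job is handed in, with the robot touching nothing.
It also fails if it takes over 54 s, if anything falls off the work surface, if the arm or the gripper's body presses on something with over 40 N, if the wrist force passes 120 N, or if a joint passes its speed limit or range.

## Working session

There is one attempt and no reset: what is moved stays moved. The work goes in short steps, Python scripts to look and compute and a tool call to move; the robot and the scene stay as the last step left them, time stands still between calls to the robot, and variables do not carry over. Pictures are saved under pics/ and viewed, at most 13 in all, crops included, and the job is handed in when it is done.

Besides the shell and the picture viewer there is one more tool, called as name([rows], argument=value, ...), one row to a line, values as JSON. apply_moves: Moves the arm, as the interface text tells. Its arguments: {"type":"object","properties":{"moves":{"type":"array"},"newtons":{"type":"number"}},"required":["moves"]}

```bash
mkdir -p pics
cat > h.py <<'E'
import numpy as np, cv2
from station import env
from scipy.spatial.transform import Rotation as R
def grab(n):
    d=env.get_image(n); np.savez('/tmp/%s.npz'%n,**d); return d
def load(n): return np.load('/tmp/%s.npz'%n)
def px2w(d,u,v,z):  # intersect ray with plane z
    Rm=R.from_rotvec(np.ravel(d['rvec'])).as_matrix(); t=np.ravel(d['tvec'])
    c=-Rm.T@t; r=Rm.T@np.linalg.inv(d['K'])@np.array([u,v,1.]); return c+r*(z-c[2])/r[2]
def w2px(d,p): return cv2.projectPoints(np.array(p,float).reshape(-1,1,3),d['rvec'],d['tvec'],d['K'],None)[0][:,0]
def save(n,im): cv2.imwrite(n,cv2.cvtColor(im,cv2.COLOR_RGB2BGR))
E
python3 - <<'E'
from h import *
for n in ['scene','top']:
    d=grab(n); save('pics/%s0.png'%n,d['image'])
    Rm=R.from_rotvec(np.ravel(d['rvec'])).as_matrix(); print(n,-Rm.T@np.ravel(d['tvec']),d['K'][0,0])
print(env.get_state())
E
```

```text
scene [1007.64491064  435.25335633  587.76723213] 470.6571129356239
top [ 518.45200379   43.42474495 1241.30462843] 599.4675522904291
{'time_s': 0.1, 'joint_positions': array([ 1.07503244,  0.46829016, -0.01159818,  1.60351903,  0.00601598,
        1.07143184, -0.056305  ]), 'qd': array([-0.00047687, -0.00177204,  0.00043085, -0.00126477, -0.00041345,
        0.00054304, -0.00070665]), 'tau': array([ 1.44719026e-03, -5.21652818e+01, -1.23996637e-02, -2.44365531e+01,
       -5.68010670e-02,  1.41085478e-02,  6.02399973e-05]), 'eef_pos': array([ 284.04401827, -584.06252618,  213.74011313]), 'tool_rot': array([-3.05995878e+00, -7.04694484e-01,  7.69698728e-04]), 'force': array([-0.42030892,  0.33839968, -0.18509999]), 'wrist_torque': array([-0.0283808 , -0.01810187,  0.01646762]), 'grip_force': 0.0, 'opening': 0.998258353956963}
```

View pics/top0.png

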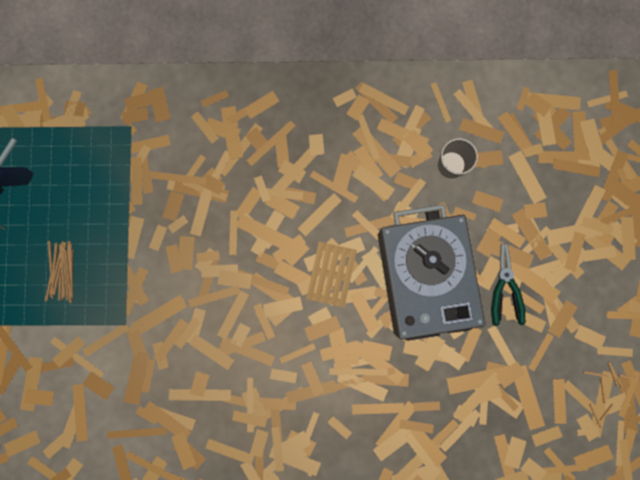

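View pics/scene0.png

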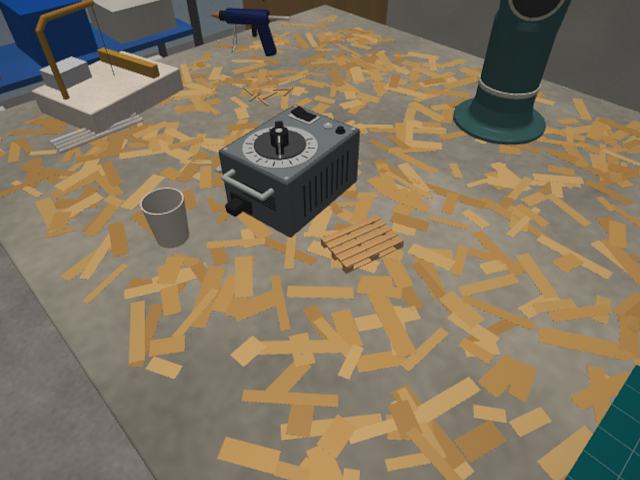

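The variac sits at about (432,275) in the top view, with the pallet to its left, the pliers to its right and the cup above. Next I'll enlarge it.

Run:
```python
from h import *
d=load('top'); im=d['image'][200:345,370:495]; save('pics/c1.png',cv2.resize(im,None,fx=4.1,fy=4.1,interpolation=cv2.INTER_CUBIC))
for p in [(320,240),(432,260)]: print(px2w(d,*p,130))
```

```text
[611.82120526  78.05126955 130.        ]
[ 573.57715    -128.98883235  130.        ]
```

View pics/c1.png

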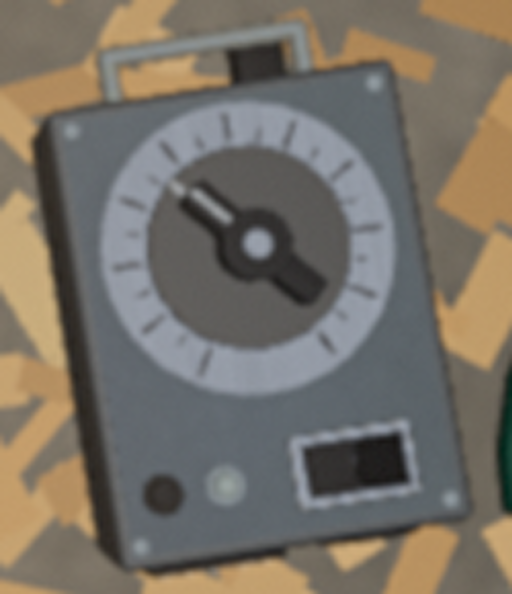

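```bash
cat >> h.py <<'E'
def crop2w(d,x,y,z,u0=370,v0=200,f=4.1): return px2w(d,u0+(x+.5)/f-.5,v0+(y+.5)/f-.5,z)
E
python3 - <<'E'
from h import *
from scipy.optimize import least_squares
d=load('top')
obs=[((30,0),248,248,131),((-73,-30),355,463,133),((-73,28),226,486,137),((-73,56),164,495,139)]
for k,(x,y) in enumerate([(205,360),(152,326),(128,267),(130,205),(169,152),(226,126),(290,132),(344,170),(370,229),(364,293),(328,343)]):
    a=np.radians(150-30*k); obs.append(((30+55*np.cos(a),55*np.sin(a)),x,y,131))
L=np.array([o[0] for o in obs]); W=np.array([crop2w(d,*o[1:])[:2] for o in obs])
def T(p,L): c,s=np.cos(p[2]),np.sin(p[2]); return L@np.array([[c,s],[-s,c]])+p[:2]
r=least_squares(lambda p:(T(p,L)-W).ravel(),[540,-130,0.1],loss='soft_l1'); print(r.x); print(np.round(T(r.x,L)-W,1).tolist())
c=T(r.x,np.array([[30.,0]]))[0]; print('centre',c,'rocker_on',T(r.x,np.array([[-73.,-47]])))
for q,z in [((178,187),137),((203,200),161),((312,293),161),((258,243),163)]:
    w=crop2w(d,*q,z)[:2]-c; a=np.arctan2(w[1],w[0]); print(q,w,np.hypot(*w),np.degrees(a), 'dial deg',150-np.degrees(a-r.x[2]))
np.save('/tmp/case.npy',r.x)
# check via depth: panel height scene
for n in ['top','scene']:
    d=grab(n) if n=='scene' else d
    Rm=R.from_rotvec(np.ravel(d['rvec'])).as_matrix(); t=np.ravel(d['tvec'])
    v,u=np.mgrid[0:480,0:640]; zz=d['z_map']; P=np.linalg.inv(d['K'])@np.stack([u.ravel()*zz.ravel(),v.ravel()*zz.ravel(),zz.ravel()])
    X=(Rm.T@(P-t[:,None])).T; m=(zz.ravel()>0)&(abs(X[:,2]-130)<6)&(np.hypot(*(X[:,:2]-c).T)<160)
    Q=X[m]; print(n,m.sum(),np.median(Q[:,2]),cv2.minAreaRect(Q[:,:2].astype(np.float32)), T(r.x,np.array([[0.,0]])))
    m=(zz.ravel()>0)&(abs(X[:,2]-160)<6)&(np.hypot(*(X[:,:2]-c).T)<60); Q=X[m]; print(len(Q), cv2.minAreaRect(Q[:,:2].astype(np.float32)) if len(Q) else '')
E
```

```text
[ 5.44019115e+02 -1.29743103e+02  1.50673879e-01]
[[0.3, 0.1], [-0.8, 0.3], [0.2, -0.5], [-0.2, -0.6], [-0.7, -0.1], [0.8, -0.7], [0.4, 0.4], [0.7, -1.4], [-0.3, -0.3], [-0.6, -0.4], [-0.8, 0.1], [-0.3, 1.1], [0.3, 0.7], [0.8, 0.5], [0.2, 0.7]]
centre [ 573.67921948 -125.23997062] rocker_on [[ 478.90110129 -187.16822194]]
(178, 187) [26.93548142 31.61119463] 41.53056447243 49.56612159185624 dial deg 109.06685573872332
(203, 200) [19.36566971 23.73405905] 30.632249712070873 50.78747137230207 dial deg 107.84550595827747
(312, 293) [-21.64119683 -23.05778784] 31.622823721068425 -133.1848015162202 dial deg 291.81777884679974
(258, 243) [0.24741788 0.34795477] 0.4269521394380255 54.58476296552259 dial deg 104.04821436505696
top 7823 131.1982545123988 ((543.3785400390625, -129.92225646972656), (210.10069274902344, 160.5744171142578), 8.735906600952148) [[ 544.01911498 -129.74310293]]
427 ((573.1448364257812, -124.10598754882812), (71.21743774414062, 31.08807945251465), 64.6492691040039)
scene 5031 129.5539528116561 ((545.5289306640625, -127.30392456054688), (212.17245483398438, 162.37802124023438), 8.846309661865234) [[ 544.01911498 -129.74310293]]
299 ((577.453369140625, -120.72712707519531), (69.68148803710938, 31.512645721435547), 35.19535827636719)
```

apply_moves([
  {"linear": [0.03,-0.0205,0],"rot": [0,0,0],"jaw": 0},
  {"linear": [0.03,-0.0205,0],"rot": [0,0,0],"jaw": 0},
  {"linear": [0.03,-0.0205,0],"rot": [0,0,0],"jaw": 0},
  {"linear": [0.03,-0.0205,0],"rot": [0,0,0],"jaw": 0},
  {"linear": [0.03,-0.0205,0],"rot": [0,0,0],"jaw": 0},
  {"linear": [0.03,-0.0205,0],"rot": [0,0,0],"jaw": 0},
  {"linear": [0.03,-0.0205,0],"rot": [0,0,0],"jaw": 0},
  {"linear": [0.03,-0.0205,0],"rot": [0,0,0],"jaw": 0},
  {"linear": [0.03,-0.0205,0],"rot": [0,0,0],"jaw": 0},
  {"linear": [0.03,-0.0205,0],"rot": [0,0,0],"jaw": 0},
  {"linear": [0.03,-0.0205,0],"rot": [0,0,0],"jaw": 0},
  {"linear": [0.03,-0.0205,0],"rot": [0,0,0],"jaw": 0},
], newtons=10)

```text
time_s: 1.15
eef_pos: [500.9, -204.2, 214.5]
tool_rot: [3.061, 0.705, -0.0]
force: [1.0, 0.0, 0.3]
opening: 0.153
grip_force: 0.0
```

apply_moves([
  {"linear": [0.03,-0.0205,0],"rot": [0,0,0],"jaw": 0},
  {"linear": [0.03,-0.0205,0],"rot": [0,0,0],"jaw": 0},
  {"linear": [0.03,-0.0205,0],"rot": [0,0,0],"jaw": 0},
  {"linear": [0.03,-0.0205,0],"rot": [0,0,0],"jaw": 0},
  {"linear": [0,0,0],"rot": [0,0,-0.12],"jaw": 0},
  {"linear": [0,0,0],"rot": [0,0,-0.12],"jaw": 0},
  {"linear": [0,0,0],"rot": [0,0,-0.12],"jaw": 0},
  {"linear": [0,0,0],"rot": [0,0,-0.12],"jaw": 0},
  {"linear": [0,0,0],"rot": [0,0,-0.12],"jaw": 0},
  {"linear": [0,0,0],"rot": [0,0,-0.12],"jaw": 0},
  {"linear": [0,0,0],"rot": [0,0,-0.12],"jaw": 0},
  {"linear": [0,0,0],"rot": [0,0,-0.12],"jaw": 0},
])

```text
time_s: 2.15
eef_pos: [572.3, -79.6, 214.3]
tool_rot: [-2.384, -2.046, 0.001]
force: [-0.1, -0.2, 0.7]
opening: 0.005
grip_force: 0.0
```

apply_moves([
  {"linear": [0,0,0],"rot": [0,0,-0.12],"jaw": 0},
  {"linear": [0,0,0],"rot": [0,0,-0.12],"jaw": 0},
  {"linear": [0,0,0],"rot": [0,0,-0.12],"jaw": 0},
  {"linear": [0,0,0],"rot": [0,0,-0.12],"jaw": 0},
  {"linear": [0,0,0],"rot": [0,0,-0.12],"jaw": 0},
  {"linear": [0,0,0],"rot": [0,0,-0.12],"jaw": 0},
  {"linear": [0,0,0],"rot": [0,0,-0.12],"jaw": 0},
  {"linear": [0,0,0],"rot": [0,0,-0.12],"jaw": 0},
  {"linear": [0,0,0],"rot": [0,0,-0.06],"jaw": 0},
  {"linear": [0,0,0],"rot": [0,0,0],"jaw": 0},
  {"linear": [0,0,0],"rot": [0,0,0],"jaw": 0},
])

```text
time_s: 3.07
eef_pos: [572.3, -79.7, 214.3]
tool_rot: [-1.093, -2.945, -0.0]
force: [-0.4, 0.3, -0.2]
opening: 0.005
grip_force: 0.0
```

```bash
cat >> h.py <<'E'
C=np.array([574.,-124.5])
def rel():
    s=env.get_state(); M=R.from_rotvec(s['tool_rot']).as_matrix(); p=s['eef_pos']
    o=M.T@(np.r_[C,p[2]]-p)
    print('t',s['time_s'],'p',p.round(1),'yang',np.degrees(np.arctan2(M[1,1],M[0,1])).round(2),'zdir',M[:,2].round(3),'TCP in tool axes about dial',-o[:2].round(1),'F',s['force'].round(1),'open',round(s['opening'],3),'q',s['joint_positions'].round(2))
E
python3 - <<'E'
from h import *
rel(); d=grab('top'); save('pics/c2.png',cv2.resize(d['image'][170:345,350:510],None,fx=3.4,fy=3.4,interpolation=cv2.INTER_CUBIC))
d=grab('scene'); save('pics/s2.png',cv2.resize(d['image'][0:260,180:440],None,fx=2.3,fy=2.3,interpolation=cv2.INTER_CUBIC))
E
```

```text
t 3.0667 p [572.3 -79.7 214.3] yang 49.26 zdir [-0.001  0.    -1.   ] TCP in tool axes about dial [30.5 32.8] F [-0.4  0.3 -0.2] open 0.005 q [ 0.58  0.43 -0.65  1.75  0.29  1.06  0.69]
```

View pics/s2.png

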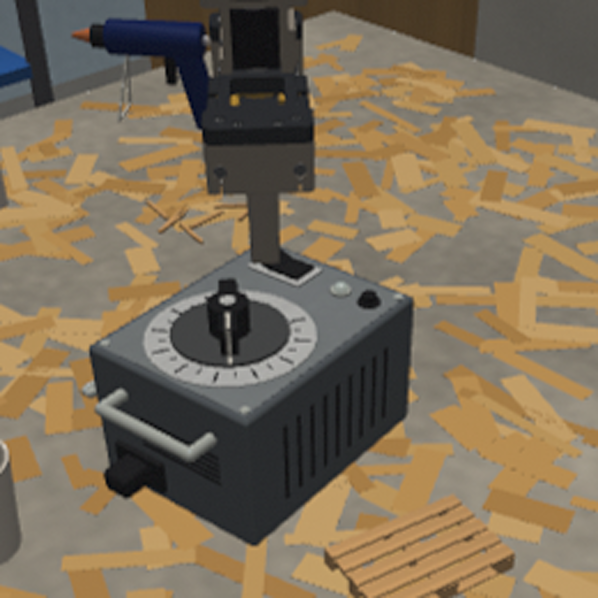

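The scene crop shows the shut fingertip hovering beside the dial (tip at about (265,262) in the crop), with the pointer facing the camera. I'll descend and approach the flank.

apply_moves([
  {"linear": [0,0,0.015],"rot": [0,0,0],"jaw": 0},
  {"linear": [0,0,0.02],"rot": [0,0,0],"jaw": 0},
  {"linear": [0,0,0.02],"rot": [0,0,0],"jaw": 0},
  {"linear": [0,0,0.008],"rot": [0,0,0],"jaw": 0},
  {"linear": [0,0,0.004],"rot": [0,0,0],"jaw": 0},
  {"linear": [0,0,0],"rot": [0,0,0],"jaw": 0},
  {"linear": [-0.003,0,0],"rot": [0,0,0],"jaw": 0},
  {"linear": [-0.003,0,0],"rot": [0,0,0],"jaw": 0},
  {"linear": [-0.002,0,0],"rot": [0,0,0],"jaw": 0},
  {"linear": [-0.002,0,0],"rot": [0,0,0],"jaw": 0},
  {"linear": [0,0,0],"rot": [0,0,0],"jaw": 0},
])

```text
time_s: 4.08
eef_pos: [580.7, -86.7, 148.0]
tool_rot: [1.091, 2.945, 0.0]
force: [0.3, -0.2, -0.8]
opening: 0.003
grip_force: 0.0
```

```bash
python3 -c "
from h import *
rel()"
```

```text
t 4.0833 p [580.7 -86.7 148. ] yang 49.34 zdir [ 0.001 -0.    -1.   ] TCP in tool axes about dial [19.5 33.1] F [ 0.3 -0.2 -0.8] open 0.003 q [ 0.55  0.52 -0.61  1.79  0.36  0.94  0.65]
```

apply_moves([
  {"linear": [-0.002,0,0],"rot": [0,0,0],"jaw": 0},
  {"linear": [-0.002,0.001,0],"rot": [0,0,0.06],"jaw": 0},
  {"linear": [-0.002,0.001,0],"rot": [0,0,0.06],"jaw": 0},
  {"linear": [-0.002,0.001,0],"rot": [0,0,0.06],"jaw": 0},
  {"linear": [-0.002,0.001,0],"rot": [0,0,0.06],"jaw": 0},
  {"linear": [-0.002,0.001,0],"rot": [0,0,0.06],"jaw": 0},
  {"linear": [-0.002,0.001,0],"rot": [0,0,0.06],"jaw": 0},
])

```text
time_s: 4.67
eef_pos: [593.1, -91.5, 147.5]
tool_rot: [-1.602, -2.7, 0.0]
force: [-2.4, 2.1, 0.4]
opening: 0.004
grip_force: 1.5
```

```bash
python3 -c "
from h import *
rel()"
```

```text
t 4.6667 p [593.1 -91.5 147.5] yang 28.63 zdir [-0.002  0.001 -1.   ] TCP in tool axes about dial [19.8 32.6] F [-2.4  2.1  0.4] open 0.004 q [ 0.49  0.52 -0.52  1.76  0.31  0.94  0.34]
```

apply_moves([
  {"linear": [-0.002,0.001,0],"rot": [0,0,0.06],"jaw": 0},
  {"linear": [-0.002,0.001,0],"rot": [0,0,0.06],"jaw": 0},
  {"linear": [-0.002,0.001,0],"rot": [0,0,0.06],"jaw": 0},
  {"linear": [-0.002,0.001,0],"rot": [0,0,0.06],"jaw": 0},
  {"linear": [-0.002,0.001,0],"rot": [0,0,0.06],"jaw": 0},
  {"linear": [-0.002,0.001,0],"rot": [0,0,0.06],"jaw": 0},
  {"linear": [-0.002,0.001,0],"rot": [0,0,0.06],"jaw": 0},
  {"linear": [-0.002,0.001,0],"rot": [0,0,0.06],"jaw": 0},
  {"linear": [-0.002,0.001,0],"rot": [0,0,0.06],"jaw": 0},
  {"linear": [-0.002,0.001,0],"rot": [0,0,0.06],"jaw": 0},
  {"linear": [0,0,0],"rot": [0,0,0],"jaw": 0},
  {"linear": [0,0,0],"rot": [0,0,0],"jaw": 0},
])

```text
time_s: 5.67
eef_pos: [607.9, -108.4, 147.6]
tool_rot: [-2.324, -2.112, -0.0]
force: [-0.2, 2.2, 0.3]
opening: 0.007
grip_force: 1.3
```

Run:
```python
from h import *
rel(); d=grab('top'); save('pics/c3.png',cv2.resize(d['image'][200:345,370:495],None,fx=4.1,fy=4.1,interpolation=cv2.INTER_CUBIC))
d=grab('scene'); save('pics/s3.png',cv2.resize(d['image'][90:210,210:370],None,fx=4,fy=4,interpolation=cv2.INTER_CUBIC))
```

```text
t 5.6667 p [ 607.9 -108.4  147.6] yang -5.48 zdir [-0.     0.001 -1.   ] TCP in tool axes about dial [19.3 32.2] F [-0.2  2.2  0.3] open 0.007 q [ 0.4   0.52 -0.37  1.72  0.23  0.94 -0.16]
```

View pics/s3.png

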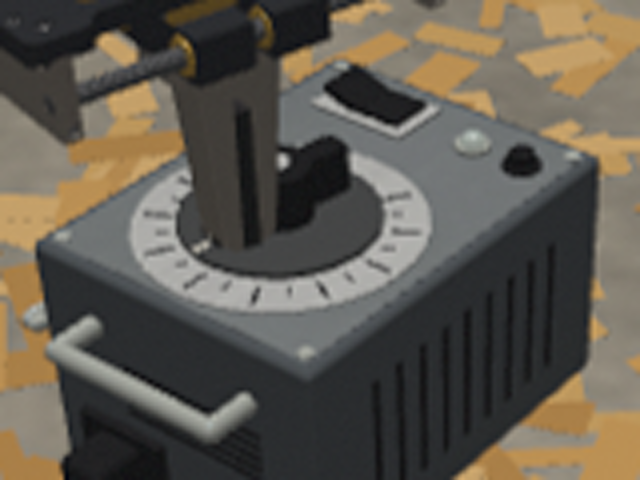

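Run:
```python
from h import *
d=load('scene')
def w(x,y,z): return px2w(d,210+(x+.5)/4-.5,90+(y+.5)/4-.5,z)[:2]
case=np.load('/tmp/case.npy'); p=w(202,244,137)
# plate ellipse: left 130, right 433 at rows; bottom y~312 ; project expected lines
for c0 in [C, np.array([575.5,-122.5])]:
    v=p-c0; print(np.hypot(*v),np.degrees(np.arctan2(v[1],v[0])),'dial',150-np.degrees(np.arctan2(v[1],v[0])-case[2]))
    for k in (5,6,7):
        a=np.radians(150-30*k)+case[2]; q=w2px(d,[c0[0]+55*np.cos(a),c0[1]+55*np.sin(a),131])[0]; print(k,(q-[210,90])*4)
```

```text
40.86863792410051 -3.312326562119929 dial 161.94530389269949
5 [192.21684839 277.23078109]
6 [157.16249149 247.1924033 ]
7 [155.90654241 211.20128285]
39.54162162883571 -6.332464210731217 dial 164.96544154131075
5 [192.36027423 280.61906257]
6 [157.22450329 250.44419659]
7 [155.96427193 214.29373323]
```

View pics/c3.png

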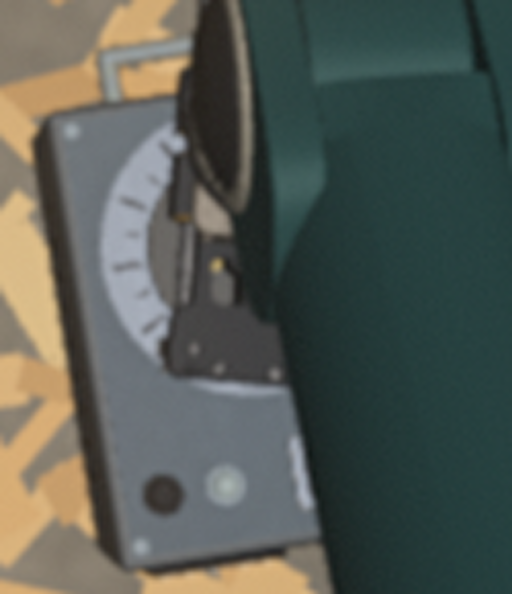

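apply_moves([
  {"linear": [-0.002,0.001,0],"rot": [0,0,0.06],"jaw": 0},
  {"linear": [-0.002,0.001,0],"rot": [0,0,0.06],"jaw": 0},
  {"linear": [-0.002,0.001,0],"rot": [0,0,0.06],"jaw": 0},
  {"linear": [-0.0013,0.0006,0],"rot": [0,0,0.04],"jaw": 0},
  {"linear": [0,0,0],"rot": [0,0,0],"jaw": 0},
  {"linear": [0,0,0],"rot": [0,0,0],"jaw": 0},
])

```text
time_s: 6.27
eef_pos: [610.3, -117.0, 147.6]
tool_rot: [2.543, 1.844, 0.0]
force: [0.4, 2.8, -0.4]
opening: 0.002
grip_force: 1.1
```

Run:
```python
from h import *
rel()
d=grab('scene'); save('pics/s4.png',cv2.resize(d['image'][110:180,225:335],None,fx=7,fy=7,interpolation=cv2.INTER_CUBIC))
```

```text
t 6.2667 p [ 610.3 -117.   147.6] yang -18.11 zdir [ 0.  0. -1.] TCP in tool axes about dial [18.4 32.2] F [ 0.4  2.8 -0.4] open 0.002 q [ 0.38  0.52 -0.32  1.72  0.2   0.94 -0.34]
```

View pics/s4.png

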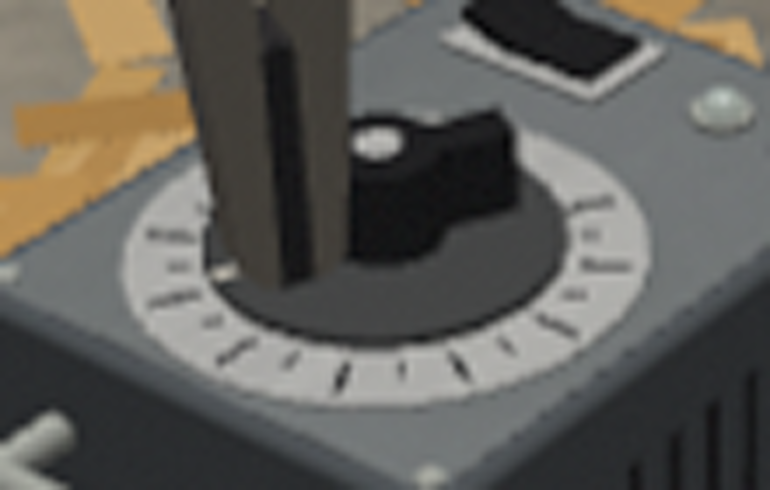

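```bash
cat > m.py <<'E'
from h import *
from scipy.optimize import least_squares
def meas(lines,idx,u0,v0,f):
    d=load('scene'); w=lambda q,z: px2w(d,u0+(q[0]+.5)/f-.5,v0+(q[1]+.5)/f-.5,z)[:2]
    W=np.array([w(q,130.7) for q in lines.values()]); A=np.radians([150-3*k for k in lines])
    fn=lambda p:(p[:2]+p[3]*np.c_[np.cos(A+p[2]),np.sin(A+p[2])]-W).ravel()
    r=least_squares(fn,[575,-123,.15,55]); print(r.x,np.abs(r.fun).max().round(2))
    for q in idx:
        v=w(q,137)-r.x[:2]; a=np.arctan2(v[1],v[0]); print(q,'r',np.hypot(*v).round(1),'dial',(150-np.degrees(a-r.x[2])).round(1),'with yaw .152:',(150-np.degrees(a-.152)).round(1))
E
python3 - <<'E'
from m import *
meas({0:(590,203),10:(606,266),20:(558,327),30:(459,369),40:(343,377),50:(236,352),60:(175,299),70:(172,236)},[(212,276),(221,273),(233,269)],225,110,7)
E
```

```text
[ 5.74304130e+02 -1.23504105e+02  1.52637903e-01  5.51504175e+01] 0.64
(212, 276) r 45.9 dial 175.9 with yaw .152: 175.9
(221, 273) r 43.5 dial 176.2 with yaw .152: 176.2
(233, 269) r 40.2 dial 176.7 with yaw .152: 176.7
```

The index (221,273) sits just short of the 60% line (175,299), at about 176.4° of 180°. Nudging the remaining 3.5°.

apply_moves([
  {"linear": [-0.001,0.0005,0],"rot": [0,0,0.03],"jaw": 0},
  {"linear": [-0.001,0.0005,0],"rot": [0,0,0.03],"jaw": 0},
  {"linear": [0,0,0],"rot": [0,0,0],"jaw": 0},
  {"linear": [0,0,0],"rot": [0,0,0],"jaw": 0},
  {"linear": [0.005,0,0],"rot": [0,0,0],"jaw": 0},
  {"linear": [0.01,0,0],"rot": [0,0,0],"jaw": 0},
  {"linear": [0,0,-0.02],"rot": [0,0,0],"jaw": 0},
  {"linear": [0,0,-0.03],"rot": [0,0,0],"jaw": 0},
  {"linear": [0.03,0,0],"rot": [0,0,0],"jaw": 0},
  {"linear": [0.03,0,0],"rot": [0,0,0],"jaw": 0},
  {"linear": [0,0,0],"rot": [0,0,0],"jaw": 0},
])

```text
time_s: 7.23
eef_pos: [640.3, -42.2, 198.6]
tool_rot: [-2.591, -1.774, -0.007]
force: [-0.8, 1.0, -0.5]
opening: 0.008
grip_force: 0.0
```

Run:
```python
from h import *
rel()
d=grab('scene'); save('pics/s5.png',cv2.resize(d['image'][110:180,225:335],None,fx=7,fy=7,interpolation=cv2.INTER_CUBIC))
```

```text
t 7.2333 p [640.3 -42.2 198.6] yang -21.22 zdir [ 0.003  0.004 -1.   ] TCP in tool axes about dial [100.8  32. ] F [-0.8  1.  -0.5] open 0.008 q [ 0.26  0.5  -0.34  1.62  0.18  1.05 -0.5 ]
```

View pics/s5.png

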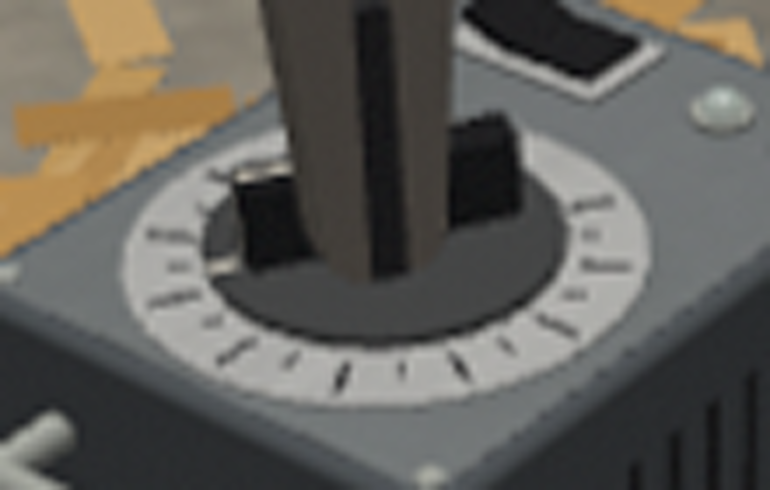

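Run:
```python
from m import *
meas({0:(590,203),10:(606,266),20:(558,327),30:(459,369),40:(343,377),50:(236,352),60:(175,299),70:(172,236)},[(208,269),(215,268),(222,267),(234,265)],225,110,7)
d=load('scene')
# subpixel: centroid of brightness of mark vs skirt
g=d['image'].mean(2); print(g[144:153,250:262].round().astype(int))
```

```text
[ 5.74304130e+02 -1.23504105e+02  1.52637903e-01  5.51504175e+01] 0.64
(208, 269) r 45.8 dial 180.1 with yaw .152: 180.1
(215, 268) r 44.1 dial 179.8 with yaw .152: 179.7
(222, 267) r 42.4 dial 179.4 with yaw .152: 179.4
(234, 265) r 39.4 dial 178.9 with yaw .152: 178.9
[[132 128 123 122  62  67  69  66  57  57  17  20]
 [174 174 168 121  62  67  68  65  62  64  17  18]
 [173 173 171 137  56  63  67  85  96  65  17  21]
 [144 146 162 163 108 123 142 147 130  79  26  21]
 [130 136 158 167 135 152 161 153 112  83  51  30]
 [175 175 174 166 127  92  65  63  65  68  67  56]
 [175 175 174 175 159  64  60  67  69  68  70  70]
 [148 145 134 147 169 124  72  63  69  70  69  69]
 [ 95 112 114 133 176 169 126  55  61  68  70  69]]
```

apply_moves([
  {"linear": [0,0,-0.02],"rot": [0,0,0],"jaw": 0},
  {"linear": [-0.034,-0.0093,0],"rot": [0,0,0],"jaw": 0},
  {"linear": [-0.034,-0.0093,0],"rot": [0,0,0],"jaw": 0},
  {"linear": [-0.034,-0.0093,0],"rot": [0,0,0],"jaw": 0},
  {"linear": [-0.034,-0.0093,0],"rot": [0,0,0],"jaw": 0},
  {"linear": [-0.034,-0.0093,0],"rot": [0,0,0],"jaw": 0},
  {"linear": [-0.034,-0.0093,0],"rot": [0,0,0],"jaw": 0},
  {"linear": [-0.034,-0.0093,0],"rot": [0,0,0],"jaw": 0},
  {"linear": [-0.034,-0.0093,0],"rot": [0,0,0],"jaw": 0},
  {"linear": [-0.034,-0.0093,0],"rot": [0,0,0],"jaw": 0},
])

```text
time_s: 8.12
eef_pos: [445.7, -305.3, 217.6]
tool_rot: [2.6, 1.763, -0.002]
force: [-0.2, 0.2, -0.1]
opening: 0.006
grip_force: 0.0
```

apply_moves([
  {"linear": [0,0,0],"rot": [0,0,-0.104],"jaw": 0},
  {"linear": [0,0,0],"rot": [0,0,-0.104],"jaw": 0},
  {"linear": [0,0,0],"rot": [0,0,-0.104],"jaw": 0},
  {"linear": [0,0,0],"rot": [0,0,-0.104],"jaw": 0},
  {"linear": [0,0,0],"rot": [0,0,-0.106],"jaw": 0},
  {"linear": [0,0,0],"rot": [0,0,0],"jaw": 0},
])

```text
time_s: 8.62
eef_pos: [446.9, -304.1, 217.4]
tool_rot: [-2.054, -2.377, 0.001]
force: [0.2, -0.4, 0.0]
opening: 0.008
grip_force: 0.0
```

Run:
```python
from h import *
rel()
d=grab('top'); save('pics/c6.png',cv2.resize(d['image'][205:335,375:490],None,fx=4.6,fy=4.6,interpolation=cv2.INTER_CUBIC))
```

```text
t 8.6167 p [ 446.9 -304.1  217.4] yang 8.34 zdir [-0.001 -0.001 -1.   ] TCP in tool axes about dial [-159.2 -151.8] F [ 0.2 -0.4  0. ] open 0.008 q [ 0.82  0.31 -0.34  1.85  0.12  1.    0.57]
```

View pics/c6.png

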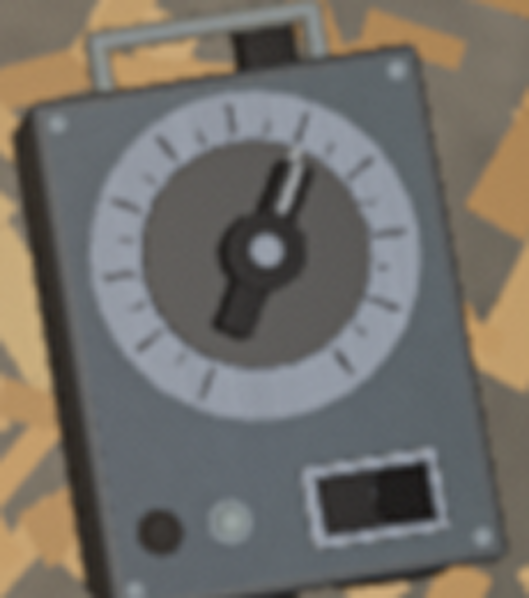

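Run:
```python
from h import *
d=load('top'); c=np.array([573.6,-125.3]); y=np.load('/tmp/case.npy')[2]
P=lambda x,yy,z: crop2w(d,x,yy,z,375,205,4.6)[:2]
for q in [(297,150,137),(289,193,161),(302,126,131)]:
    v=P(*q)-c; print(q,np.hypot(*v).round(1),(150-np.degrees(np.arctan2(v[1],v[0])-y)).round(1))
v=P(293,165,161)-P(233,330,161); print((150-np.degrees(np.arctan2(v[1],v[0])-y)).round(1))
```

```text
(297, 150, 137) 44.8 180.5
(289, 193, 161) 24.4 180.7
(302, 126, 131) 55.5 179.6
179.6
```

The dial reads about 180° and the index lines up with the 60% line. Moving over the rocker's raised end.

apply_moves([
  {"linear": [0.0278,0.01225,0],"rot": [0,0,0],"jaw": 0},
  {"linear": [0.0278,0.01225,0],"rot": [0,0,0],"jaw": 0},
  {"linear": [0.0278,0.01225,0],"rot": [0,0,0],"jaw": 0},
  {"linear": [0.0278,0.01225,0],"rot": [0,0,0],"jaw": 0},
  {"linear": [0,0,0],"rot": [0,0,0],"jaw": 0},
  {"linear": [0,0,0.02],"rot": [0,0,0],"jaw": 0},
  {"linear": [0,0,0.025],"rot": [0,0,0],"jaw": 0},
  {"linear": [0,0,0.015],"rot": [0,0,0],"jaw": 0},
  {"linear": [0,0,0.005],"rot": [0,0,0],"jaw": 0},
  {"linear": [0,0,0],"rot": [0,0,0],"jaw": 0},
])

```text
time_s: 9.5
eef_pos: [479.1, -186.4, 151.4]
tool_rot: [-2.057, -2.371, 0.002]
force: [-0.0, -0.0, -0.5]
opening: 0.003
grip_force: 0.0
```

Run:
```python
from h import *
rel()
d=grab('scene'); save('pics/s7.png',cv2.resize(d['image'][80:150,255:365],None,fx=7,fy=7,interpolation=cv2.INTER_CUBIC))
```

```text
t 9.5 p [ 479.1 -186.4  151.4] yang 8.13 zdir [-0.003  0.001 -1.   ] TCP in tool axes about dial [ -47.9 -102.7] F [-0.  -0.  -0.5] open 0.003 q [ 0.63  0.36 -0.39  1.97  0.18  0.85  0.29]
```

View pics/s7.png

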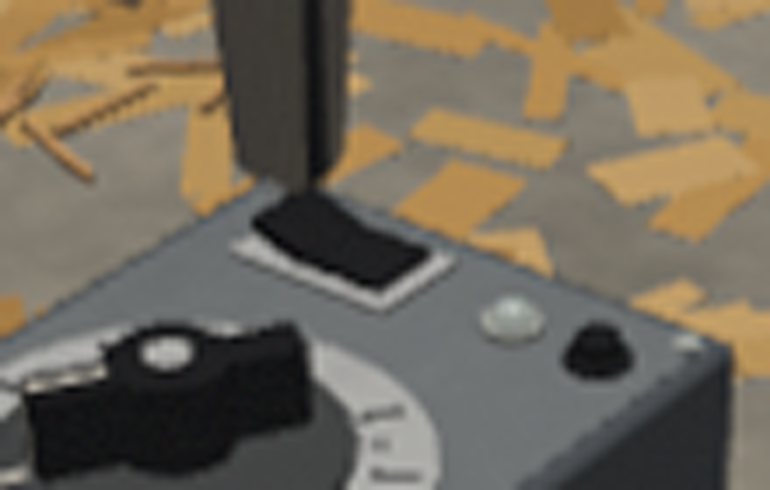

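The fingertip (305,185) hangs just above the raised end of the rocker. Pressing down slowly.

apply_moves([
  {"linear": [-0.001,0,0.005],"rot": [0,0,0],"jaw": 0},
  {"linear": [0,0,0.003],"rot": [0,0,0],"jaw": 0},
  {"linear": [0,0,0.002],"rot": [0,0,0],"jaw": 0},
  {"linear": [0,0,0.0015],"rot": [0,0,0],"jaw": 0},
  {"linear": [0,0,0.0015],"rot": [0,0,0],"jaw": 0},
  {"linear": [0,0,0.001],"rot": [0,0,0],"jaw": 0},
  {"linear": [0,0,0.001],"rot": [0,0,0],"jaw": 0},
  {"linear": [0,0,0],"rot": [0,0,0],"jaw": 0},
  {"linear": [0,0,0],"rot": [0,0,0],"jaw": 0},
])

```text
time_s: 10.3
eef_pos: [480.4, -187.2, 137.7]
tool_rot: [2.056, 2.375, 0.0]
force: [-0.5, -1.2, 1.7]
opening: 0.007
grip_force: 1.1
```

apply_moves([
  {"linear": [0,0,0.001],"rot": [0,0,0],"jaw": 0},
  {"linear": [0,0,0.001],"rot": [0,0,0],"jaw": 0},
  {"linear": [0,0,0],"rot": [0,0,0],"jaw": 0},
  {"linear": [0,0,0],"rot": [0,0,0],"jaw": 0},
])

```text
time_s: 10.63
eef_pos: [480.5, -187.3, 136.8]
tool_rot: [2.055, 2.375, -0.0]
force: [-3.0, -0.5, 11.1]
opening: 0.007
grip_force: 5.9
```

apply_moves([
  {"linear": [0,0,0.0007],"rot": [0,0,0],"jaw": 0},
  {"linear": [0,0,0],"rot": [0,0,0],"jaw": 0},
  {"linear": [0,0,-0.005],"rot": [0,0,0],"jaw": 0},
  {"linear": [0,0,-0.02],"rot": [0,0,0],"jaw": 0},
  {"linear": [0,0,-0.03],"rot": [0,0,0],"jaw": 0},
  {"linear": [0,0,-0.03],"rot": [0,0,0],"jaw": 0},
  {"linear": [-0.03,-0.015,0],"rot": [0,0,0],"jaw": 0},
  {"linear": [-0.03,-0.015,0],"rot": [0,0,0],"jaw": 0},
  {"linear": [-0.03,-0.015,0],"rot": [0,0,0],"jaw": 0},
  {"linear": [-0.03,-0.015,0],"rot": [0,0,0],"jaw": 0},
  {"linear": [0,0,0],"rot": [0,0,0],"jaw": 0},
])

```text
time_s: 11.55
eef_pos: [434.4, -320.8, 219.0]
tool_rot: [-2.066, -2.365, 0.004]
force: [-0.7, -0.7, 0.2]
opening: 0.005
grip_force: 0.0
```

Run:
```python
from h import *
rel()
d=grab('scene'); e=grab('top')
a=cv2.resize(d['image'][90:180,225:355],None,fx=3,fy=3,interpolation=cv2.INTER_CUBIC)
b=cv2.resize(e['image'][195:345,300:540],(390,244),interpolation=cv2.INTER_CUBIC)
im=np.vstack([a,b]); save('pics/f.png',im)
```

```text
t 11.55 p [ 434.4 -320.8  219. ] yang 7.71 zdir [-0.003 -0.002 -1.   ] TCP in tool axes about dial [-175.8 -164.7] F [-0.7 -0.7  0.2] open 0.005 q [ 0.85  0.3  -0.33  1.85  0.12  1.01  0.6 ]
```

View pics/f.png

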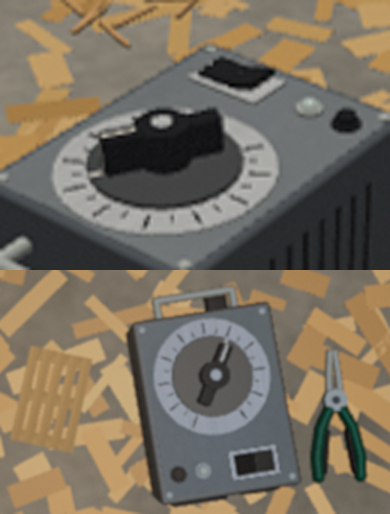

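The dial is still on its line and the rocker looks flipped. I'll check its tilt numerically from depth, without another picture.

Run:
```python
from h import *
y=.152;c,s=np.cos(y),np.sin(y)
for n,o in [('top',(544,-129.7)),('scene',(544.9,-128))]:
    d=load(n); Rm=R.from_rotvec(np.ravel(d['rvec'])).as_matrix(); t=np.ravel(d['tvec'])
    for ly in (-47,-41,-35,-25,-19,-13,):
        p=[o[0]-73*c-ly*s,o[1]-73*s+ly*c,137]; u,v=np.round(w2px(d,p)[0]).astype(int)
        z=np.median(d['z_map'][v-1:v+2,u-1:u+2]); X=Rm.T@(np.linalg.inv(d['K'])@[u*z,v*z,z]-t); print(n,ly,X.round(1),d['image'][v,u])
```

```text
top -47 [ 478.3 -187.7  136.8] [43 41 41]
top -41 [ 478.3 -180.5  136.7] [49 46 46]
top -35 [ 476.5 -174.8  137.3] [49 46 47]
top -25 [ 474.8 -165.6  138. ] [33 30 28]
top -19 [ 474.9 -159.7  140.7] [33 30 30]
top -13 [ 473.1 -152.4  140.9] [31 28 27]
scene -47 [ 479.5 -187.2  135.6] [26 24 27]
scene -41 [ 477.2 -181.2  134.9] [32 31 32]
scene -35 [ 477.8 -174.7  135.7] [31 31 32]
scene -25 [ 475.  -166.5  135.7] [40 39 41]
scene -19 [ 477.1 -155.7  138.8] [32 31 32]
scene -13 [ 479.2 -147.8  140.7] [26 25 26]
```

The right half lies level at 136 mm and the left is raised, so the switch is fully on.

```bash
python3 -c "
from h import *
print(env.hand_in())"
```

```text
the job is handed in; nothing more can be done
None
```

I pushed the dial to the 60 percent line (measured within about 1° of it), then pressed the rocker fully on, and handed the job in at about 12 s; the arm never went near the pallet, cup or pliers.

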